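# Unstack the samples onto the weighing bench

### The job

The samples came as one stack: an amber vial standing in a glass dish, on a steel tin, on a brass cup. Take the stack apart and set each thing upright in the middle of its own place: the vial in the round grey holder, the glass dish on the white tile, the tin on the pan of the balance and the brass cup on the cork mat. Tip nothing over and leave the red pipette bulb where it stands.

Things in the scene. Friction and masses are not known exactly. Their poses are not given: they have to be found in the camera images.
- vial_mid (a point): Centre (half-way up) of the amber glass vial: 33 mm across, 74 mm tall, black screw cap, upright (z up), about 50 g, rigid. At the start it stands inside the glass dish, on the dish's 2 mm floor, top of the stack.
- dish_mid (a point): Centre (half-way up) of the clear glass dish: round, 56 mm across outside, straight walls about 3 mm thick, 24 mm tall, open at the top, floor 2 mm thick, about 20 g, rigid (grip it across the whole diameter); z up. At the start it stands on the tin's lid, roughly centred.
- tin_mid (a point): Centre (half-way up) of the round steel sample tin: 65 mm across at its light lid (the top 11 mm), 63 mm below it, 45 mm tall, 85 to 170 g, lid does not come off; z up. At the start it stands on the brass cup's rim, roughly centred.
- cup_mid (a point): Centre (half-way up) of the brass-coloured cup: 51 mm tall, open at the top, rim flange 69 mm across (the top 7 mm), body 60 mm across below it, about 190 g; z up. Bottom of the stack, standing on the bench (z = 0).
- holder_floor (a point): Centre of the inner floor of the vial holder, a fixed grey round plastic cup on a black foot ring: 64 mm across (foot 72 mm), 24 mm tall, open at the top, inside 52 mm across; the floor (this point) is 6 mm above the bench and 18 mm below the holder's rim. z up.
- tile_top (a point): Centre of the top face of the fixed white porcelain tile, 76 mm square, 8 mm thick, lying on the bench; this point is 8 mm above the bench. x and y along its edges, z up.
- pan (a point): Centre of the top face of the round steel pan of the small white balance, fixed on the bench: the pan is 72 mm across and its top (this point) is 24 mm above the bench; the housing is 104 by 84 mm, 18 mm tall, with a small display strip at one end of its long side; the pan lies 14 mm from the housing's middle, away from the display. x along the housing's length away from the display, z up. The pan does not move.
- mat_top (a point): Centre of the top face of the fixed round cork mat, 86 mm across, 8 mm thick; this point is 8 mm above the bench. z up. Stack, places and bulb stand in two rows running at -30 degrees from x, about 110 mm between centres; the rows are 150 mm apart, so fingers have most room along +60 degrees. A tall fume-hood wall stands about 170 mm to the left of the left row.
- bulb_mid (a point): Centre (half-way up) of the red pipette bulb that stands loose among the work: 42 mm across, 60 mm tall, narrow neck up. To be left where it is.

How it is judged:
By the outcome, as a careful person would: the job done as asked, in the order asked, and still so for the second after the job is handed in, with the robot touching nothing.
It also fails if it takes over 96 s, if anything falls off the work surface, if the arm or the gripper's body presses on something with over 40 N, if the wrist force passes 120 N, or if a joint passes its speed limit or range.

### The arm

A 6-joint arm with a two-finger parallel gripper is mounted at the origin on a cart in front of the work surface, level with it; the furniture and walls round the work are solid. World frame = base frame: x ahead of the robot, y to its left, z up, the work surface at z = 0. Lengths are in m, angles in rad, forces in N, time in s.
With the tool pointing down it reaches from about 0.325 to 0.775 m from the base axis. Payload 5.5 kg.
Tool frame: the origin (TCP) lies midway between the tips of the shut fingers; the grasp point (between the pads) lies 19 mm behind it; z points along the fingers, y is the line along which they close (so a half turn about z gives the same grasp; the last joint's range is limited). The gripper opens to 85 mm and grips with 20 to 120 N. Pads are 22 mm wide; open, the fingers measure 114 mm over their backs; the gripper's body (76 mm by 85 mm) begins 54 mm behind the grasp point. The pads swing forward as they close: fully open they stand 13 mm farther back than shut.
Start: joints at [-1.344, 0.091, 1.231, -0, 1.82, -0.057], TCP at [0.168, -0.576, 0.231] pointing down, gripper open.
Joint ranges: [-2.87, 2.87], [-0.86, 2.18], [0.17, 2.46], [-1.51, 4.65], [0.06, 2.69], [-2.65, 2.65]. Speed limits (rad/s): [2.57, 2.57, 3.01, 3.14, 3.14, 3.14].

### API

Orientations are given as a rotation vector (axis times angle).
In Python, from bench import readout, viewer, bot gives the robot as it stands.
- The arm moves only by the tool apply_moves, never from a script. Its argument "series" is a list of rows, each a list of 3 entries, a list of its own where there are three numbers: the shift along the world's x, y, z each as a share of 0.03 m, from -1 to 1, then the turn, a rotation vector about the world's x, y, z each as a share of 0.15 rad, from -1 to 1, then the finger opening in mm, from 0 to 85.4. A call has exactly 8 rows; each row shifts and turns the commanded pose from where the row before left it; what a row does not reach is not made up. A row lasts 1/8 s, in which the tool goes at most 62.5 mm and 10.7 degrees, less where a joint would pass 70% of its speed; a pose out of reach is approached as far as the arm can. A call with a number of a shift or a turn outside -1 to 1 is refused whole. A call with a gripper value outside its range is refused whole. The fingers move at their own pace and stop on an object; "force" is the grip in N (left out, the last holds). Time passes only in rows, so rows that do not move let the fingers close, or fill a call up. It gives the time, the measured TCP pose, the force, the opening and the grip force at its end, in the units of the state.
- readout.get_state(): the state, without advancing time (a new reading comes with each control period).
- viewer.grab_frame(name): name is "side" or "top" or "wrist"; returns the picture (480x640x3 uint8, blue, green, red); there is no depth.
- viewer.calibration(name): a dict with "fx", "fy", "cx", "cy" (pixels), "k1" (the pictures are not rectified: a ray, as slopes to the right and down, at radius r is drawn at 1 + k1 r^2 times it, then the intrinsics apply), "T" (4x4, takes a point from camera to world coordinates); the wrist camera has in their place "mount" (4x4, takes a point from camera to tool coordinates, whose origin is the TCP and whose axes are the flange's). Camera axes: x right, y up, looking along -z (the intrinsics and any distortion apply to the point x, -y, -z); pixel columns grow to the right and rows downward; lengths in m; the calibration is good to about 2 mm. A picture is of the moment at which its call begins: read the wrist's pose just before it. calibration takes no time and is no camera call.
- bot.sign_off(): hands the job in; it is judged then, once.
The state is a dict: "t": time; "joint_pos": joint angles; "joint_velocities": joint speeds; "effort": joint torques, N m; "tool_pos": TCP position; "tcp_rot": TCP orientation; "wrist_force": force on the tool from outside, world axes, zero at the start; "moment": the same for the moment, N m; "gripper_width": finger opening in m; "grasp_force": force on a finger pad.
Only numpy, scipy, OpenCV 4.12 (cv2) and the standard library are available. Lean on these libraries where they do the work, as an engineer would, in place of code of your own. Each camera call takes 0.05 s, during which the arm holds its last target. There are 200 camera calls.

## Working session

There is one attempt and no reset: what is moved stays moved. The work goes in short steps, Python scripts to look and compute and a tool call to move; the robot and the scene stay as the last step left them, time stands still between calls to the robot, and variables do not carry over. Pictures are saved under pics/ and viewed, at most 14 in all, crops included, and the job is handed in when it is done.

Besides the shell and the picture viewer there is one more tool, called after "Call:" in YAML: its name, and indented under it one key for each argument. apply_moves: Moves the arm, as the interface text tells. Its arguments: {"type":"object","properties":{"series":{"type":"array","items":{"type":"array"}},"force":{"type":"number"}},"required":["series"]}

```bash
ls; mkdir -p pics
python3 - <<'E'
from bench import readout, viewer
import cv2,numpy as np
np.set_printoptions(precision=4,suppress=True)
s=readout.get_state();print(s)
for n in ("side","top","wrist"):
    print(n,viewer.calibration(n)); cv2.imwrite(f"pics/{n}0.png",viewer.grab_frame(n))
E
```

```text
pics
{'t': 0.0, 'joint_pos': array([-1.3437,  0.0918,  1.2319, -0.    ,  1.8198, -0.0567]), 'joint_velocities': array([ 0.0011,  0.0012, -0.0021, -0.0002, -0.0003,  0.002 ]), 'effort': array([ -0.0003, -45.8734, -41.8018,  -0.    ,   0.0116,  -0.    ]), 'tool_pos': array([ 0.168 , -0.5757,  0.2302]), 'tcp_rot': array([-3.1081, -0.4441,  0.0003]), 'wrist_force': array([-0.482 ,  0.04  , -0.1772]), 'moment': array([-0.0559,  0.0137,  0.0066]), 'grasp_force': 0.0, 'gripper_width': 0.08530043776843708}
side {'fx': 511.4879359803979, 'fy': 511.4879359803979, 'cx': 308.9605963438573, 'cy': 239.424175072579, 'k1': -0.006172055178407109, 'T': array([[ 0.9972, -0.0232,  0.0715,  0.5548],
       [ 0.0737,  0.4885, -0.8695, -1.0482],
       [-0.0148,  0.8723,  0.4888,  0.5365],
       [ 0.    ,  0.    ,  0.    ,  1.    ]])}
top {'fx': 607.1327737261549, 'fy': 607.1327737261549, 'cx': 324.4172786861815, 'cy': 236.37016051125383, 'k1': -0.08269912576363818, 'T': array([[ 0.02  ,  0.9949, -0.0987,  0.4171],
       [-0.9994,  0.0229,  0.0278, -0.2955],
       [ 0.0299,  0.0981,  0.9947,  0.9508],
       [ 0.    ,  0.    ,  0.    ,  1.    ]])}
wrist {'fx': 404.20916325015554, 'fy': 404.20916325015554, 'cx': 321.25390400847266, 'cy': 231.4370957173706, 'k1': -0.06884377012209178, 'mount': array([[ 0.0009,  0.9548,  0.2972,  0.0761],
       [ 1.    , -0.0009, -0.0003, -0.0012],
       [-0.    ,  0.2972, -0.9548, -0.1431],
       [ 0.    ,  0.    ,  0.    ,  1.    ]])}
```

View pics/top0.png

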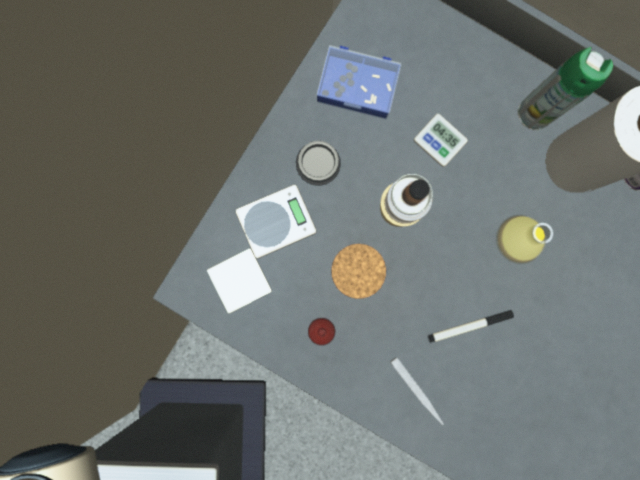

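View pics/side0.png

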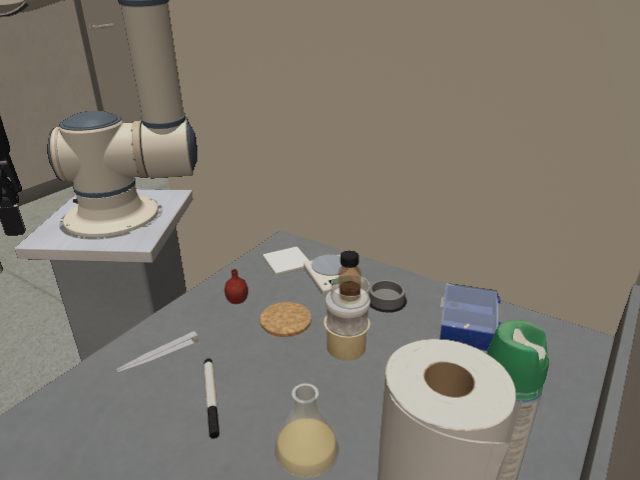

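The top view shows the left row: tile (239,281), pan (267,224) and holder (318,162). The right row is bulb (321,331), mat (358,271) and stack, with the vial cap at (418,190). The side view shows the stack at about (347,300).

```bash
cat > h.py <<'E'
import numpy as np, cv2
from scipy.spatial.transform import Rotation as R
from bench import readout, viewer
np.set_printoptions(precision=4,suppress=True)
def cam(n):
    c=viewer.calibration(n)
    if n=="wrist":
        s=readout.get_state();T=np.eye(4);T[:3,:3]=R.from_rotvec(s['tcp_rot']).as_matrix();T[:3,3]=s['tool_pos'];c['T']=T@c['mount']
    c['K']=np.array([[c['fx'],0,c['cx']],[0,c['fy'],c['cy']],[0,0,1]]);c['D']=np.array([c['k1'],0,0,0.]);return c
def ray(c,uv):
    p=cv2.undistortPoints(np.array(uv,float).reshape(-1,1,2),c['K'],c['D']).reshape(-1,2)
    d=np.c_[p[:,0],-p[:,1],-np.ones(len(p))]@c['T'][:3,:3].T
    return c['T'][:3,3],d
def onz(c,uv,z):
    o,d=ray(c,uv);return o+d*((z-o[2])/d[:,2])[:,None]
def proj(c,P):
    P=np.atleast_2d(P);q=(P-c['T'][:3,3])@c['T'][:3,:3];q=q*[1,-1,-1]
    return cv2.projectPoints(q.reshape(-1,1,3),np.zeros(3),np.zeros(3),c['K'],c['D'])[0].reshape(-1,2)
def circ(P):  # least-squares circle in xy
    A=np.c_[2*P[:,:2],np.ones(len(P))];b=(P[:,:2]**2).sum(1)
    s=np.linalg.lstsq(A,b,rcond=None)[0];return s[:2],np.sqrt(s[2]+s[0]**2+s[1]**2)
def big(m,near=None):
    cs,_=cv2.findContours(m.astype(np.uint8),cv2.RETR_EXTERNAL,cv2.CHAIN_APPROX_NONE)
    return max(cs,key=cv2.contourArea).reshape(-1,2)
def box(m,u0,v0,u1,v1):
    k=np.zeros(m.shape,bool);k[v0:v1,u0:u1]=1;return m&k
E
python3 - <<'E'
from h import *
im=cv2.imread('pics/top0.png');hs=cv2.cvtColor(im,cv2.COLOR_BGR2HSV).astype(int);H,S,V=hs[...,0],hs[...,1],hs[...,2]
c=cam('top')
t=big(box((V>190)&(S<40),195,240,280,320));r=cv2.minAreaRect(t);b=onz(c,cv2.boxPoints(r),.008)
print('tile',b.mean(0),np.linalg.norm(np.diff(b,axis=0),axis=1),r[0], np.degrees(np.arctan2(*(b[1]-b[0])[[1,0]])))
m=big(box((S>100)&(H<25)&(V>100),325,238,392,305));print('mat',circ(onz(c,m,.008)))
q=big(box((S>120)&((H<10)|(H>170)),295,305,350,360));print('bulb',circ(onz(c,q,.022)))
h=big(box(cv2.morphologyEx((V<60).astype(np.uint8),cv2.MORPH_CLOSE,np.ones((5,5)))>0,290,135,348,190));print('foot',circ(onz(c,h,.003)))
bl=big(box((V>190)&(S<40)|((H>40)&(H<85)&(S>80)),230,180,320,252));r=cv2.minAreaRect(bl);b=onz(c,cv2.boxPoints(r),.018);print('bal',b, b.mean(0),np.linalg.norm(np.diff(b,axis=0),axis=1))
p=big(box((V>100)&(V<190)&(S>15),240,195,292,252));print('pan',circ(onz(c,p,.024)))
k=big(box((V<60),402,172,434,206));k0=onz(c,k,.172);print('cap',circ(k0),k.min(0),k.max(0))
z=lambda x0,y0,x1,y1:cv2.resize(im[y0:y1,x0:x1],None,fx=4,fy=4,interpolation=cv2.INTER_CUBIC)
cv2.imwrite('pics/c1.png',z(300,130,450,260))
s=cv2.imread('pics/side0.png');cv2.imwrite('pics/c2.png',cv2.resize(s[240:370,290:420],None,fx=4.5,fy=4.5,interpolation=cv2.INTER_CUBIC))
E
```

```text
tile [ 0.4551 -0.2081  0.008 ] [0.123  0.0871 0.1222] (250.28671264648438, 270.4610290527344) -60.15731262937468
mat (array([ 0.4584, -0.3757]), np.float64(0.04107654984727108))
bulb (array([ 0.3645, -0.3194]), np.float64(0.01831100833173229))
foot (array([ 0.1928, -0.0983]), np.float64(0.4558368596463441))
bal [[ 0.5427 -0.1697  0.018 ]
 [ 0.5915 -0.2748  0.018 ]
 [ 0.5163 -0.3088  0.018 ]
 [ 0.4684 -0.2042  0.018 ]] [ 0.5297 -0.2394  0.018 ] [0.1159 0.0825 0.1151]
pan (array([ 0.537 , -0.2298]), np.float64(0.022660401097564363))
cap (array([ 0.5588, -0.4391]), np.float64(0.011659241696731486)) [409 181] [427 199]
```

View pics/c1.png

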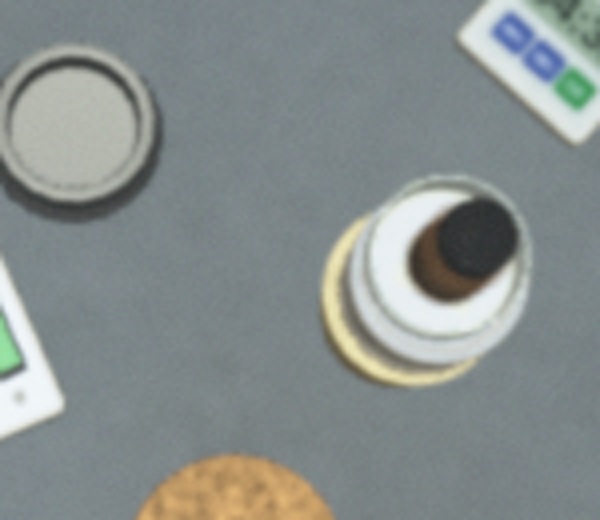

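View pics/c2.png

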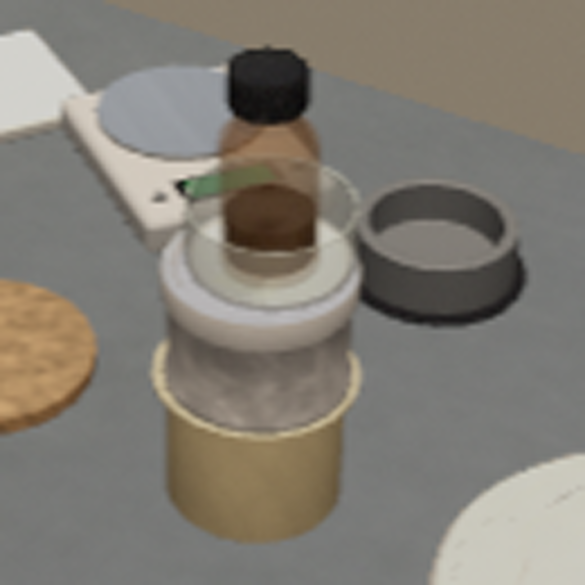

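Top crop: holder rim centre about (319,161), vial cap about (419,189). Side crop: the stack is upright, the dish rim sits well below the vial shoulder, and the cap is free to grip. I'll move above the stack and fix the masks meanwhile.

Call:
apply_moves:
  series:
    - [[1, 0.36, 0.2], [0, 0, -0.4], 85]
    - [[1, 0.36, 0.2], [0, 0, -0.4], 85]
    - [[1, 0.36, 0.2], [0, 0, -0.4], 85]
    - [[1, 0.36, 0.2], [0, 0, -0.4], 85]
    - [[1, 0.36, 0.2], [0, 0, 0], 85]
    - [[1, 0.36, 0.2], [0, 0, 0], 85]
    - [[1, 0.36, 0.2], [0, 0, 0], 85]
    - [[1, 0.36, 0], [0, 0, 0], 85]
  force: 40

```text
t: 1.15
tool_pos: [0.409, -0.4892, 0.2736]
tcp_rot: [3.14, 0.069, 0.0]
wrist_force: [-0.4, -0.0, 0.6]
gripper_width: 0.0849
grasp_force: 0.0
```

Call:
apply_moves:
  series:
    - [[1, 0.36, 0], [0, 0, 0], 85]
    - [[1, 0.36, 0], [0, 0, 0], 85]
    - [[1, 0.36, 0], [0, 0, 0], 85]
    - [[1, 0.36, 0], [0, 0, 0], 85]
    - [[0.8, 0.36, 0], [0, 0, 0], 85]
    - [[0, 0, 0], [0, 0, 0], 85]
    - [[0, 0, 0], [0, 0, 0], 85]
    - [[0, 0, 0], [0, 0, 0], 85]

```text
t: 2.15
tool_pos: [0.5511, -0.4363, 0.2735]
tcp_rot: [3.141, 0.067, -0.0]
wrist_force: [-0.1, -1.0, 0.8]
gripper_width: 0.0852
grasp_force: 0.0
```

Run:
```python
from h import *
im=cv2.imread('pics/top0.png');hs=cv2.cvtColor(im,cv2.COLOR_BGR2HSV).astype(int);H,S,V=hs[...,0],hs[...,1],hs[...,2]
c=cam('top')
W=cv2.erode(((V>190)&(S<40)).astype(np.uint8),np.ones((3,3)))
n,l,st,ce=cv2.connectedComponentsWithStats(W)
for i in range(1,n):
    if st[i,4]>300: print('white',st[i],ce[i],onz(c,ce[i],.008)[0])
for p in [(319.5,161),(267,224)]: print(p,onz(c,p,.024), hs[int(p[1]),int(p[0])])
print('bench',hs[220,340],'bal',hs[205,283])
w=cam('wrist');s=readout.get_state();print(s['tool_pos'],s['tcp_rot'])
cv2.imwrite('pics/w1.png',viewer.grab_frame('wrist'));np.save('w1.npy',w['T'])
print('stack pred',proj(w,[[.5588,-.4391,.172],[.5537,-.4307,.0]]))
```

```text
white [ 615   88   25   72 1251] [628.8489 122.9928] [ 0.7111 -0.8229  0.008 ]
white [417 116  49  48 369] [440.3117 139.6856] [ 0.6707 -0.5047  0.008 ]
white [390 179  39  40 470] [406.5191 201.6447] [ 0.5687 -0.4505  0.008 ]
white [ 209  186  106  126 3645] [254.1347 257.3021] [ 0.4755 -0.2134  0.008 ]
white [ 100  466  115   14 1324] [154.744  473.6397] [ 0.1424 -0.0712  0.008 ]
(319.5, 161) [[ 0.6266 -0.3114  0.024 ]] [ 34  11 183]
(267, 224) [[ 0.5261 -0.2329  0.024 ]] [ 98  34 187]
bench [ 97  24 136] bal [101   8 248]
[ 0.5511 -0.4363  0.2735] [ 3.1406  0.0668 -0.0001]
stack pred [[328.1029 219.5034]
 [317.0102 179.3637]]
```

View pics/w1.png

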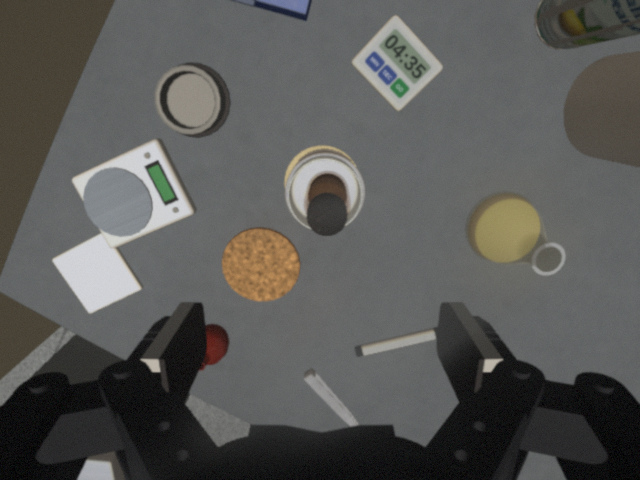

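The wrist view shows cap (327,213), cup rim arc near (320,150), holder (192,99), pan (118,202), tile (97,272), mat (261,264) and bulb (213,344).

Run:
```python
from h import *
def run(im,c,B,tag):
    hs=cv2.cvtColor(im,cv2.COLOR_BGR2HSV).astype(int);H,S,V=hs[...,0],hs[...,1],hs[...,2]
    m=big(box((S>90)&(H<25)&(V>90),*B['mat']));e=cv2.fitEllipse(m);print(tag,'mat',onz(c,e[0],.008)[0],e[1])
    # white: erode strongly to split tile and balance
    W=cv2.morphologyEx(((V>B['wt'])&(S<40)).astype(np.uint8),cv2.MORPH_OPEN,np.ones((9,9)))
    hull=lambda m:cv2.convexHull(big(m))
    t=cv2.minAreaRect(big(box(W>0,*B['tile'])));P=onz(c,cv2.boxPoints(t),.008);print(' tile',P.mean(0),np.linalg.norm(np.diff(P,axis=0),axis=1))
    p=big(box(cv2.morphologyEx(((V>B['pv'][0])&(V<B['pv'][1])&(S>22)).astype(np.uint8),cv2.MORPH_OPEN,np.ones((9,9)))>0,*B['pan']));e=cv2.fitEllipse(cv2.convexHull(p));print(' pan',onz(c,e[0],.024)[0],e[1])
    f=big(box(cv2.morphologyEx(((S<20)&(V>B['hv'])).astype(np.uint8),cv2.MORPH_OPEN,np.ones((5,5)))>0,*B['hold']));e=cv2.fitEllipse(cv2.convexHull(f));print(' holdfloor',onz(c,e[0],.006)[0],onz(c,e[0],.024)[0],e[0],e[1])
    k=big(box(V<70,*B['cap']));e=cv2.fitEllipse(k);print(' cap',onz(c,e[0],.165)[0],e)
    r=big(box((S>120)&((H<10)|(H>170)),*B['bulb']));print(' bulb',onz(c,cv2.minEnclosingCircle(r)[0],.025)[0])
im=cv2.imread('pics/top0.png')
run(im,cam('top'),dict(mat=(325,238,392,305),tile=(195,250,275,320),pan=(240,195,292,252),hold=(295,138,345,188),cap=(402,172,434,206),bulb=(295,305,350,360),wt=190,pv=(160,215),hv=165),'top')
c=cam('wrist');c['T']=np.load('w1.npy');im=cv2.imread('pics/w1.png')
hs=cv2.cvtColor(im,cv2.COLOR_BGR2HSV);print(hs[99,192],hs[202,118],hs[272,97],hs[215,155])
run(im,c,dict(mat=(215,220,305,305),tile=(45,232,145,320),pan=(80,160,155,240),hold=(150,60,230,140),cap=(300,185,352,240),bulb=(195,320,235,370),wt=165,pv=(115,172),hv=120),'wrist')
```

```text
top mat [ 0.4581 -0.3757  0.008 ] (53.16417694091797, 53.1874885559082)
 tile [ 0.4458 -0.2028  0.008 ] [0.1037 0.0759 0.1031]
 pan [ 0.5265 -0.2328  0.024 ] (45.132877349853516, 45.41002655029297)
 holdfloor [ 0.629 -0.309  0.006] [ 0.6249 -0.3088  0.024 ] (317.7654724121094, 162.01931762695312) (28.86979103088379, 30.273305892944336)
 cap [ 0.5601 -0.4405  0.165 ] ((418.4696350097656, 189.51597595214844), (17.564788818359375, 19.881507873535156), 50.837669372558594)
 bulb [ 0.3646 -0.3193  0.025 ]
[ 16  26 149] [105  15 138] [111   8 216] [110   4 211]
wrist mat [ 0.4597 -0.373   0.008 ] (71.95233154296875, 77.34720611572266)
 tile [ 0.4403 -0.189   0.008 ] [0.0875 0.0749 0.092 ]Traceback (most recent call last):
  File "<stdin>", line 17, in <module>
  File "<stdin>", line 9, in run
  File "h.py", line 24, in big
    return max(cs,key=cv2.contourArea).reshape(-1,2)
           ~~~^^^^^^^^^^^^^^^^^^^^^^^^
ValueError: max() iterable argument is empty
```

Call:
apply_moves:
  series:
    - [[0.1, -0.02, -0.25], [0, 0, -0.8], 70]
    - [[0.1, -0.02, -0.25], [0, 0, -0.8], 70]
    - [[0.05, -0.02, -0.25], [0, 0, -0.8], 70]
    - [[0.05, -0.02, -0.25], [0, 0, -0.8], 70]
    - [[0.03, -0.02, -0.25], [0, 0, -0.57], 70]
    - [[0, 0, 0], [0, 0, 0], 70]
    - [[0, 0, 0], [0, 0, 0], 70]
    - [[0, 0, 0], [0, 0, 0], 70]

```text
t: 3.2
tool_pos: [0.5618, -0.4388, 0.2365]
tcp_rot: [3.035, -0.809, 0.001]
wrist_force: [-0.7, -0.4, -0.4]
gripper_width: 0.0701
grasp_force: 0.0
```

Run:
```python
from h import *
c=cam('wrist');s=readout.get_state();im=viewer.grab_frame('wrist');cv2.imwrite('pics/w2.png',im);np.save('w2.npy',c['T'])
print(s['tool_pos'],s['tcp_rot'],s['gripper_width'])
print(proj(c,[[.5605,-.4393,.172],[.5605,-.4393,.098]]))
```

```text
[ 0.5618 -0.4388  0.2365] [ 3.0352 -0.8091  0.0014] 0.07014052954514978
[[324.9873 251.6079]
 [323.9765 216.3576]]
```

View pics/w2.png

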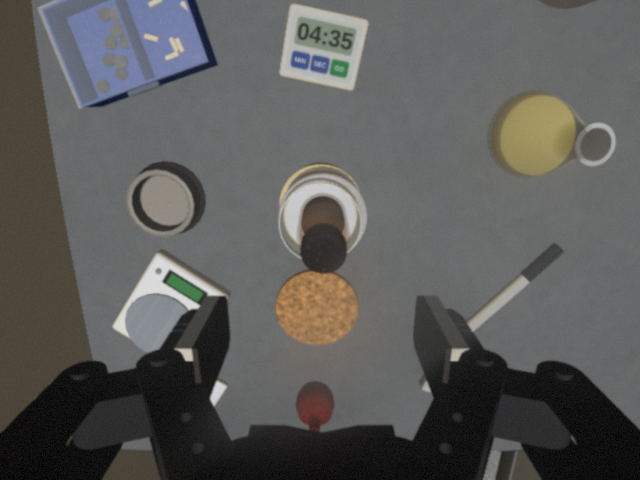

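The cap top shows at (324,250), as predicted, so I'm descending to grip it.

Call:
apply_moves:
  series:
    - [[-0.04, -0.02, -0.8], [0, 0, 0], 60]
    - [[0, 0, -0.8], [0, 0, 0], 60]
    - [[0, 0, -0.8], [0, 0, 0], 60]
    - [[0, 0, -0.6], [0, 0, 0], 60]
    - [[0, 0, -0.35], [0, 0, 0], 60]
    - [[0, 0, 0], [0, 0, 0], 10]
    - [[0, 0, 0], [0, 0, 0], 10]
    - [[0, 0, 0], [0, 0, 0], 10]
  force: 40

```text
t: 4.25
tool_pos: [0.5611, -0.4395, 0.1366]
tcp_rot: [3.035, -0.81, 0.003]
wrist_force: [-0.7, -0.7, -1.1]
gripper_width: 0.0299
grasp_force: 39.5
```

Call:
apply_moves:
  series:
    - [[0, 0, 0], [0, 0, 0], 10]
    - [[0, 0, 0], [0, 0, 0], 10]
    - [[0, 0, 0], [0, 0, 0], 10]
    - [[0, 0, 0.3], [0, 0, 0], 10]
    - [[0, 0, 0.6], [0, 0, 0], 10]
    - [[0, 0, 0.8], [0, 0, 0], 10]
    - [[0, 0, 0.8], [0, 0, 0], 10]
    - [[0, 0, 0.5], [0, 0, 0], 10]

```text
t: 5.25
tool_pos: [0.561, -0.4394, 0.2281]
tcp_rot: [3.034, -0.81, 0.004]
wrist_force: [-0.3, 0.4, 0.1]
gripper_width: 0.0299
grasp_force: 39.6
```

Run:
```python
from h import *
s=readout.get_state();print(s['tool_pos'],s['tcp_rot'],s['gripper_width'],s['grasp_force'],s['wrist_force'])
a=viewer.grab_frame('side');c=cam('wrist');np.save('w3.npy',c['T']);b=viewer.grab_frame('wrist')
cv2.imwrite('pics/s3.png',a);cv2.imwrite('pics/w3.png',b)
cv2.imwrite('pics/m3.png',np.hstack([cv2.resize(a[120:440,200:520],(400,400)),cv2.resize(b,(400,300))[:].copy() if 0 else cv2.copyMakeBorder(cv2.resize(b,(400,300)),0,100,0,0,0)]))
```

```text
[ 0.561  -0.4394  0.2281] [ 3.0342 -0.8099  0.0038] 0.029948384556517455 39.582186662591994 [-0.2838  0.3546  0.1285]
```

View pics/m3.png

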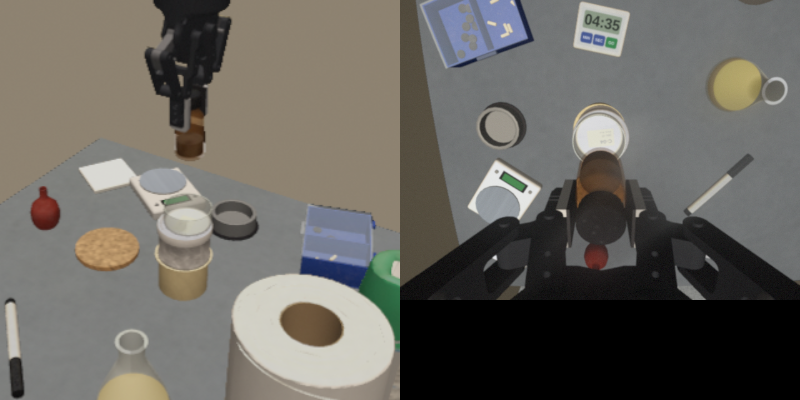

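The vial hangs upright in the grip, and the dish, tin and cup still stand. Now for the holder position from the wrist views.

Run:
```python
from h import *
def floor(im,c,seed,tol):
    g=cv2.GaussianBlur(im,(5,5),0);m=np.zeros((482,642),np.uint8)
    cv2.floodFill(g,m,seed,0,(tol,)*3,(tol,)*3,4|(255<<8)|cv2.FLOODFILL_MASK_ONLY|cv2.FLOODFILL_FIXED_RANGE)
    k=cv2.morphologyEx(m[1:-1,1:-1],cv2.MORPH_OPEN,np.ones((5,5)));p=big(k>0);e=cv2.fitEllipse(cv2.convexHull(p));return e
for n,sh in (('w1',(192,99)),('w2',(163,200)),('w3',(160,203))):
    c=cam('wrist');c['T']=np.load(n+'.npy');im=cv2.imread(f'pics/{n}.png')
    for tol in (15,22):
        e=floor(im,c,sh,tol);print(n,'floor',np.round(e[0]),np.round(e[1]),onz(c,e[0],.006)[0])
    # outer rim of holder: compare with known circle projections
c=cam('top');im=cv2.imread('pics/top0.png');e=floor(im,c,(318,162),20);print('top',e[:2],onz(c,e[0],.006)[0])
for n,sp in (('w1',(118,202)),('w2',(150,320))):
    c=cam('wrist');c['T']=np.load(n+'.npy');e=floor(cv2.imread(f'pics/{n}.png'),c,sp,20);print(n,'pan',e[:2],onz(c,e[0],.024)[0])
for n,sp in (('w1',(97,272)),):
    c=cam('wrist');c['T']=np.load(n+'.npy');e=floor(cv2.imread(f'pics/{n}.png'),c,sp,30);print(n,'tile',e[:2],onz(c,e[0],.008)[0])
```

```text
w1 floor [192. 100.] [47. 52.] [ 0.6282 -0.3057  0.006 ]
w1 floor [194. 100.] [51. 55.] [ 0.6283 -0.3072  0.006 ]
w2 floor [167. 199.] [47. 56.] [ 0.6285 -0.3061  0.006 ]
w2 floor [166. 199.] [47. 59.] [ 0.6286 -0.306   0.006 ]
w3 floor [163. 201.] [48. 55.] [ 0.6286 -0.3063  0.006 ]
w3 floor [163. 201.] [48. 60.] [ 0.6285 -0.306   0.006 ]
top ((317.66595458984375, 163.2227783203125), (30.027530670166016, 30.74502944946289)) [ 0.627  -0.3089  0.006 ]
w1 pan ((117.40479278564453, 201.73251342773438), (64.26022338867188, 71.42456817626953)) [ 0.5273 -0.2296  0.024 ]
w2 pan ((155.06912231445312, 321.1974182128906), (55.33257293701172, 62.5191764831543)) [ 0.5328 -0.2287  0.024 ]
w1 tile ((99.42534637451172, 271.300048828125), (73.8110122680664, 87.9365005493164)) [ 0.4424 -0.1918  0.008 ]
```

Call:
apply_moves:
  series:
    - [[0.37, 0.73, 0], [0, 0, 0], 10]
    - [[0.37, 0.73, 0], [0, 0, 0], 10]
    - [[0.37, 0.73, 0], [0, 0, 0], 10]
    - [[0.37, 0.73, 0], [0, 0, 0], 10]
    - [[0.37, 0.73, -0.5], [0, 0, 0], 10]
    - [[0.38, 0.74, -1], [0, 0, 0], 10]
    - [[0, 0, -1], [0, 0, 0], 10]
    - [[0, 0, -1], [0, 0, 0], 10]

```text
t: 6.35
tool_pos: [0.6279, -0.3057, 0.1179]
tcp_rot: [-3.036, 0.808, 0.002]
wrist_force: [0.4, 0.0, -0.3]
gripper_width: 0.0297
grasp_force: 39.6
```

Call:
apply_moves:
  series:
    - [[0, 0, -0.8], [0, 0, 0], 10]
    - [[0, 0, -0.5], [0, 0, 0], 10]
    - [[0, 0, 0], [0, 0, 0], 10]
    - [[0, 0, 0], [0, 0, 0], 10]
    - [[0, 0, 0], [0, 0, 0], 10]
    - [[0, 0, 0], [0, 0, 0], 10]
    - [[0, 0, 0], [0, 0, 0], 10]
    - [[0, 0, 0], [0, 0, 0], 10]

```text
t: 7.35
tool_pos: [0.6276, -0.3075, 0.0814]
tcp_rot: [-3.035, 0.81, -0.0]
wrist_force: [-0.2, 0.1, -1.7]
gripper_width: 0.03
grasp_force: 39.6
```

Run:
```python
from h import *
s=readout.get_state();print(s['tool_pos'],s['wrist_force'])
a=viewer.grab_frame('side');b=viewer.grab_frame('top');cv2.imwrite('pics/t4.png',b);cv2.imwrite('pics/s4.png',a)
cv2.imwrite('pics/m4.png',np.hstack([cv2.resize(a[200:320,320:440],(400,400)),cv2.resize(b[110:230,260:380],(400,400))]))
```

```text
[ 0.6276 -0.3075  0.0814] [-0.2189  0.0892 -1.7291]
```

View pics/m4.png

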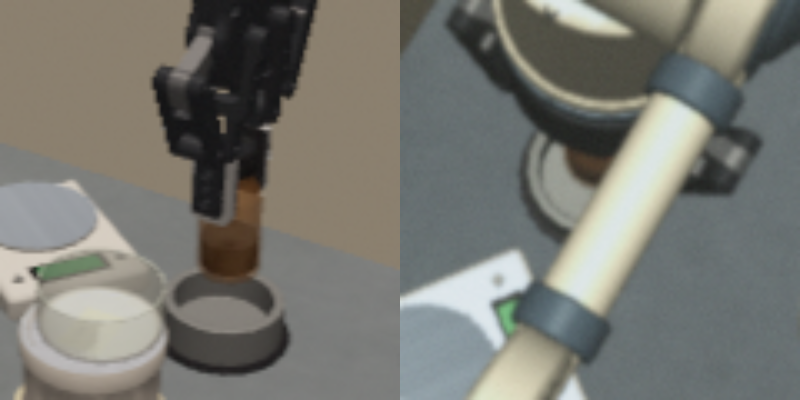

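The side crop shows the vial bottom over the holder at crop (230,272), about 2 mm right of the holder centre at column 224. I'm nudging it and lowering.

Call:
apply_moves:
  series:
    - [[-0.06, 0, -0.5], [0, 0, 0], 10]
    - [[0, 0, -0.4], [0, 0, 0], 10]
    - [[0, 0, -0.2], [0, 0, 0], 10]
    - [[0, 0, -0.1], [0, 0, 0], 10]
    - [[0, 0, 0], [0, 0, 0], 10]
    - [[0, 0, 0], [0, 0, 0], 10]
    - [[0, 0, 0], [0, 0, 0], 10]
    - [[0, 0, 0], [0, 0, 0], 10]

```text
t: 8.45
tool_pos: [0.6259, -0.3076, 0.0454]
tcp_rot: [3.035, -0.81, 0.0]
wrist_force: [-0.1, 1.0, -1.0]
gripper_width: 0.03
grasp_force: 39.6
```

Call:
apply_moves:
  series:
    - [[0, 0, -0.04], [0, 0, 0], 10]
    - [[0, 0, 0], [0, 0, 0], 10]
    - [[0, 0, 0], [0, 0, 0], 35]
    - [[0, 0, 0], [0, 0, 0], 60]
    - [[0, 0, 0], [0, 0, 0], 60]
    - [[0, 0, 0.6], [0, 0, 0], 60]
    - [[0, 0, 1], [0, 0, 0], 60]
    - [[0, 0, 1], [0, 0, 0], 60]

```text
t: 9.45
tool_pos: [0.626, -0.3076, 0.1245]
tcp_rot: [3.035, -0.81, 0.002]
wrist_force: [0.5, 0.7, -0.4]
gripper_width: 0.0597
grasp_force: 0.0
```

Call:
apply_moves:
  series:
    - [[0, 0, 1], [0, 0, 0], 70]
    - [[0, 0, 1], [0, 0, 0], 70]
    - [[-0.36, -0.73, 1], [0, 0, 0], 80]
    - [[-0.36, -0.73, 0.2], [0, 0, 0], 80]
    - [[-0.36, -0.73, 0], [0, 0, 0], 80]
    - [[-0.36, -0.73, 0], [0, 0, 0], 80]
    - [[-0.36, -0.73, 0], [0, 0, 0], 80]
    - [[-0.36, -0.74, 0], [0, 0, 0], 80]

```text
t: 10.45
tool_pos: [0.56, -0.4407, 0.2171]
tcp_rot: [-3.035, 0.811, 0.002]
wrist_force: [0.0, -1.2, 0.1]
gripper_width: 0.0801
grasp_force: 0.0
```

Call:
apply_moves:
  series:
    - [[0, 0, 0], [0, 0, 0], 80]
    - [[0, 0, 0], [0, 0, 0], 80]
    - [[0, 0, 0], [0, 0, 0], 80]
    - [[0, 0, 0], [0, 0, 0], 80]
    - [[0, 0, 0], [0, 0, 0], 80]
    - [[0, 0, 0], [0, 0, 0], 80]
    - [[0, 0, 0], [0, 0, 0], 80]
    - [[0, 0, 0], [0, 0, 0], 80]

```text
t: 11.45
tool_pos: [0.561, -0.4392, 0.2181]
tcp_rot: [3.035, -0.81, 0.0]
wrist_force: [-0.7, 0.6, 0.1]
gripper_width: 0.0802
grasp_force: 0.0
```

Run:
```python
from h import *
s=readout.get_state();print(s['tool_pos'],s['tcp_rot'],s['wrist_force'])
c=cam('wrist');np.save('w5.npy',c['T']);b=viewer.grab_frame('wrist');a=viewer.grab_frame('side');cv2.imwrite('pics/w5.png',b);cv2.imwrite('pics/s5.png',a)
cv2.imwrite('pics/m5.png',np.hstack([cv2.resize(b[60:360,160:460],(500,500)),cv2.copyMakeBorder(cv2.resize(a[230:380,310:430],(300,375)),0,125,0,0,0)]))
print('dish proj',proj(c,[[.561,-.4394,.12],[.561,-.4394,.098],[.561,-.4394,.0]]))
```

```text
[ 0.561  -0.4392  0.2181] [ 3.0353 -0.8102  0.0001] [-0.7047  0.5944  0.0998]
dish proj [[323.0147 231.5351]
 [322.8516 221.8794]
 [322.3513 192.3161]]
```

View pics/m5.png

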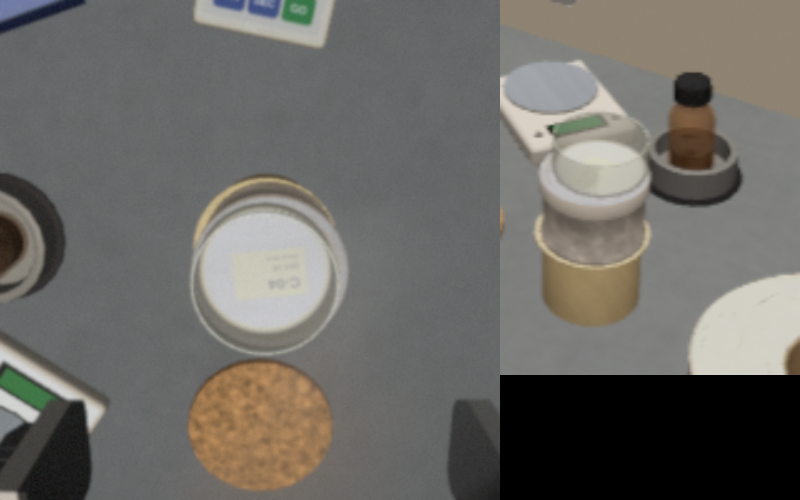

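The vial stands centred in the holder. The dish rim centre is at about wrist (321,226), 3 mm off the TCP along tool x. I'm gripping the dish with the fingertips kept above the lid.

Call:
apply_moves:
  series:
    - [[0.11, -0.02, -0.8], [0, 0, 0], 80]
    - [[0, 0, -1], [0, 0, 0], 80]
    - [[0, 0, -1], [0, 0, 0], 80]
    - [[0, 0, -0.7], [0, 0, 0], 80]
    - [[0, 0, -0.5], [0, 0, 0], 80]
    - [[0, 0, -0.13], [0, 0, 0], 80]
    - [[0, 0, 0], [0, 0, 0], 70]
    - [[0, 0, 0], [0, 0, 0], 62]
  force: 30

```text
t: 12.55
tool_pos: [0.5648, -0.4402, 0.0957]
tcp_rot: [3.034, -0.81, 0.003]
wrist_force: [0.0, -0.2, 0.7]
gripper_width: 0.062
grasp_force: 0.0
```

Call:
apply_moves:
  series:
    - [[0, 0, 0], [0, 0, 0], 40]
    - [[0, 0, 0], [0, 0, 0], 40]
    - [[0, 0, 0], [0, 0, 0], 40]
    - [[0, 0, 0], [0, 0, 0], 40]
    - [[0, 0, 0.1], [0, 0, 0], 40]
    - [[0, 0, 0.3], [0, 0, 0], 40]
    - [[0, 0, 0.7], [0, 0, 0], 40]
    - [[0, 0, 0.9], [0, 0, 0], 40]

```text
t: 13.55
tool_pos: [0.5641, -0.4397, 0.1553]
tcp_rot: [-3.035, 0.81, 0.001]
wrist_force: [-0.1, -0.4, -0.2]
gripper_width: 0.0544
grasp_force: 31.7
```

Run:
```python
from h import *
s=readout.get_state();print(s['tool_pos'],s['tcp_rot'],s['gripper_width'],s['grasp_force'])
c=cam('wrist');np.save('w6.npy',c['T']);b=viewer.grab_frame('wrist');a=viewer.grab_frame('side');cv2.imwrite('pics/w6.png',b);cv2.imwrite('pics/s6.png',a)
cv2.imwrite('pics/m6.png',np.hstack([cv2.resize(b,(480,360)),cv2.resize(a[200:380,290:440],(300,360))]))
print(proj(c,[[.561,-.4394,.096]]))
```

```text
[ 0.5641 -0.4397  0.1553] [-3.035   0.8102  0.001 ] 0.0543658881810769 31.665888626739616
[[325.4882 258.1881]]
```

View pics/m6.png

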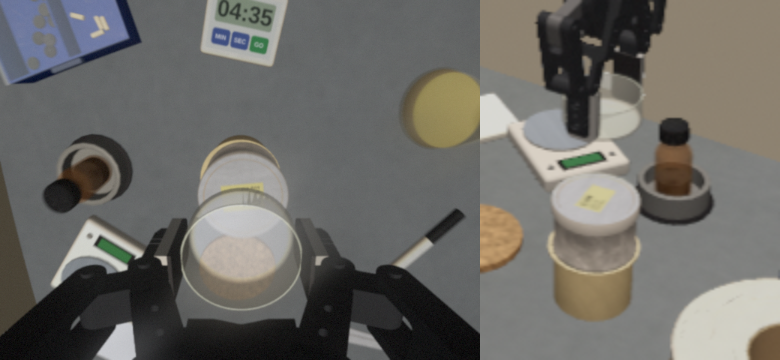

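The dish is held level, the tin and cup are undisturbed, and the vial stands in the holder. Moving toward the tile.

Call:
apply_moves:
  series:
    - [[-0.46, 0.93, 0.3], [0, 0, 0], 40]
    - [[-0.46, 0.93, 0.3], [0, 0, 0], 40]
    - [[-0.46, 0.93, 0.3], [0, 0, 0], 40]
    - [[-0.46, 0.93, 0], [0, 0, 0], 40]
    - [[-0.46, 0.93, 0], [0, 0, 0], 40]
    - [[-0.46, 0.93, 0], [0, 0, 0], 40]
    - [[-0.46, 0.93, 0], [0, 0, 0], 40]
    - [[-0.46, 0.93, 0], [0, 0, 0], 40]

```text
t: 14.65
tool_pos: [0.4533, -0.2157, 0.181]
tcp_rot: [-3.035, 0.81, -0.0]
wrist_force: [0.4, -0.3, -0.5]
gripper_width: 0.0546
grasp_force: 31.7
```

Call:
apply_moves:
  series:
    - [[-0.46, 0.93, 0], [0, 0, 0], 40]
    - [[0, 0, 0], [0, 0, 0], 40]
    - [[0, 0, 0], [0, 0, 0], 40]
    - [[0, 0, 0], [0, 0, 0], 40]
    - [[0, 0, 0], [0, 0, 0], 40]
    - [[0, 0, 0], [0, 0, 0], 40]
    - [[0, 0, 0], [0, 0, 0], 40]
    - [[0, 0, 0], [0, 0, 0], 40]

```text
t: 15.65
tool_pos: [0.4401, -0.1888, 0.1812]
tcp_rot: [3.035, -0.81, 0.0]
wrist_force: [0.3, 0.3, -0.1]
gripper_width: 0.0544
grasp_force: 31.7
```

Run:
```python
from h import *
s=readout.get_state();print(s['tool_pos'],s['tcp_rot'],s['gripper_width'],s['grasp_force'])
c=cam('wrist');np.save('w7.npy',c['T']);b=viewer.grab_frame('wrist');a=viewer.grab_frame('side');cv2.imwrite('pics/w7.png',b);cv2.imwrite('pics/s7.png',a)
cv2.imwrite('pics/m7.png',np.hstack([cv2.resize(b,(480,360)),cv2.resize(a[150:330,210:360],(300,360))]))
print(proj(c,[[.44,-.19,.008]]))
```

```text
[ 0.4401 -0.1888  0.1812] [ 3.0353 -0.8103  0.    ] 0.05443535207168255 31.72596641932614
[[323.7503 203.2415]]
```

View pics/m7.png

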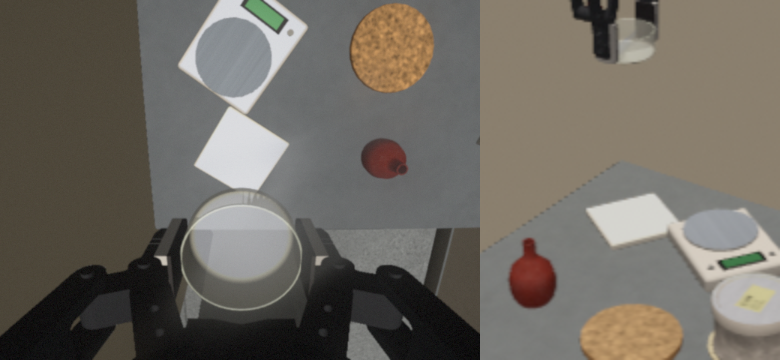

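Tile fully visible, centred around wrist (321,200), and pan near (311,76). Measuring both precisely.

Run:
```python
from h import *
c=cam('wrist');c['T']=np.load('w7.npy');im=cv2.imread('pics/w7.png');hs=cv2.cvtColor(im,cv2.COLOR_BGR2HSV).astype(int);V=hs[...,2];S=hs[...,1]
m=box(cv2.morphologyEx(((V>170)&(S<40)).astype(np.uint8),cv2.MORPH_OPEN,np.ones((5,5)))>0,250,143,395,262)
p=big(m);h=cv2.approxPolyDP(p,8,True).reshape(-1,2);print(h)
r=cv2.minAreaRect(p);P=onz(c,cv2.boxPoints(r),.008);print('tile',P.mean(0),np.linalg.norm(np.diff(P,axis=0),axis=1),r[0]);d=P[1]-P[0];print(np.degrees(np.arctan2(d[1],d[0])))
g=cv2.GaussianBlur(im,(5,5),0);mm=np.zeros((482,642),np.uint8);cv2.floodFill(g,mm,(311,76),0,(18,)*3,(18,)*3,4|(255<<8)|cv2.FLOODFILL_MASK_ONLY|cv2.FLOODFILL_FIXED_RANGE)
e=cv2.fitEllipse(cv2.convexHull(big(cv2.morphologyEx(mm[1:-1,1:-1],cv2.MORPH_OPEN,np.ones((7,7)))>0)));print('pan',e,onz(c,e[0],.024)[0])
k=(hs[...,0]<25)&(S>90)&(V>80);e=cv2.fitEllipse(big(box(k,450,0,600,130)));print('mat',onz(c,e[0],.008)[0],e[1])
```

```text
[[304 143]
 [260 221]
 [309 250]
 [344 252]
 [383 190]
 [326 154]
 [334 143]]
tile [ 0.441  -0.1919  0.008 ] [0.0843 0.074  0.0874] (325.2940979003906, 199.1764678955078)
-61.75740472979523
pan ((310.5941162109375, 76.32903289794922), (99.58192443847656, 105.1170425415039), 5.603177547454834) [ 0.5273 -0.2291  0.024 ]
mat [ 0.4596 -0.3717  0.008 ] (107.94595336914062, 120.46484375)
```

Call:
apply_moves:
  series:
    - [[0.01, -0.05, -1], [0, 0, 0], 40]
    - [[0, 0, -1], [0, 0, 0], 40]
    - [[0, 0, -1], [0, 0, 0], 40]
    - [[0, 0, -1], [0, 0, 0], 40]
    - [[0, 0, -0.8], [0, 0, 0], 40]
    - [[0, 0, -0.5], [0, 0, 0], 40]
    - [[0, 0, -0.3], [0, 0, 0], 40]
    - [[0, 0, 0], [0, 0, 0], 40]

```text
t: 16.75
tool_pos: [0.4403, -0.1902, 0.0131]
tcp_rot: [-3.035, 0.81, 0.001]
wrist_force: [-0.7, 0.3, 0.9]
gripper_width: 0.0544
grasp_force: 31.7
```

Run:
```python
from h import *
s=readout.get_state();print(s['tool_pos'],s['wrist_force'])
b=viewer.grab_frame('wrist');a=viewer.grab_frame('side');cv2.imwrite('pics/s8.png',a)
cv2.imwrite('pics/m8.png',np.hstack([cv2.resize(b[150:450,120:520],(480,360)),cv2.resize(a[220:290,240:330],(320,249))[:,:].copy() if 0 else cv2.copyMakeBorder(cv2.resize(a[220:290,240:330],(320,249)),0,111,0,0,0)]))
```

```text
[ 0.4403 -0.1902  0.0131] [-0.6884  0.2718  0.9049]
```

View pics/m8.png

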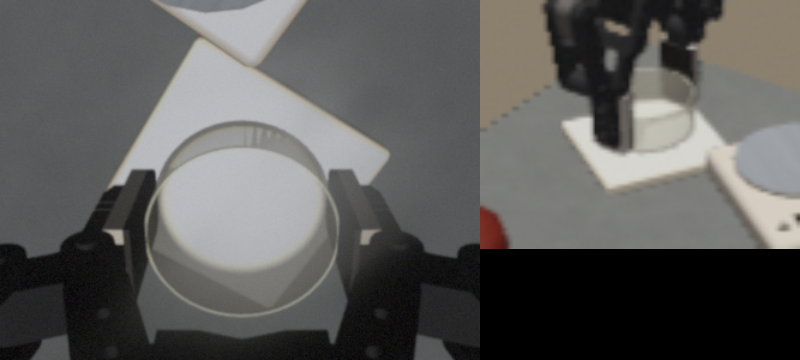

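The dish sits about 7 mm above the tile. It seems slightly to the right in the side view, so I'm checking against the tile seen earlier from the side.

Run:
```python
from h import *
c=cam('side')
for f in ('side0','s7'):
    im=cv2.imread(f'pics/{f}.png');hs=cv2.cvtColor(im,cv2.COLOR_BGR2HSV).astype(int);m=box((hs[...,2]>180)&(hs[...,1]<60),255,240,316,280)
    p=big(m);print(f,cv2.approxPolyDP(p,3,True).reshape(-1,2).tolist());M=cv2.moments(m.astype(np.uint8));
    P=onz(c,p,.008);r=cv2.minAreaRect((P[:,:2]*1e3).astype(np.float32));print('tile side',r)
ct=cam('top');im=cv2.imread('pics/top0.png');hs=cv2.cvtColor(im,cv2.COLOR_BGR2HSV).astype(int);p=big(box((hs[...,2]>190)&(hs[...,1]<40),195,254,275,320));print('top',cv2.approxPolyDP(p,3,True).reshape(-1,2).tolist(),onz(ct,cv2.approxPolyDP(p,3,True).reshape(-1,2),.008)[:,:2].tolist())
```

```text
side0 [[263, 254], [276, 272], [304, 263], [315, 279], [311, 261], [297, 247]]
tile side ((452.2978515625, -210.54368591308594), (77.92999267578125, 127.59134674072266), 28.116302490234375)
s7 [[263, 254], [275, 272], [304, 263], [315, 279], [311, 261], [297, 247]]
tile side ((452.18804931640625, -210.60235595703125), (78.17793273925781, 127.59950256347656), 28.127975463867188)
top [[265, 254], [237, 254], [207, 270], [228, 312], [270, 291], [255, 259]] [[0.48099278140494295, -0.23011433146382174], [0.4800071691507226, -0.18667185672273398], [0.45411844711157495, -0.1410318545981524], [0.3901992678046431, -0.17570782036479748], [0.4238834394686721, -0.23947282429868208], [0.47286902623399646, -0.21483683692737565]]
```

Run:
```python
from h import *
c=cam('side');print(proj(c,[[.4403,-.1902,.008],[.4403,-.1902,.0145],[.4403,-.1902,.0385]]),onz(c,[[284,258.5],[286,259.5]],.008))
s=cv2.imread('pics/s8.png');cv2.imwrite('pics/c8.png',cv2.resize(s[225:290,245:325],(800,650),interpolation=cv2.INTER_CUBIC)[:600])
```

```text
[[287.1789 259.242 ]
 [287.0616 256.4314]
 [286.6223 245.8985]] [[ 0.4337 -0.1877  0.008 ]
 [ 0.4381 -0.1913  0.008 ]]
```

View pics/c8.png

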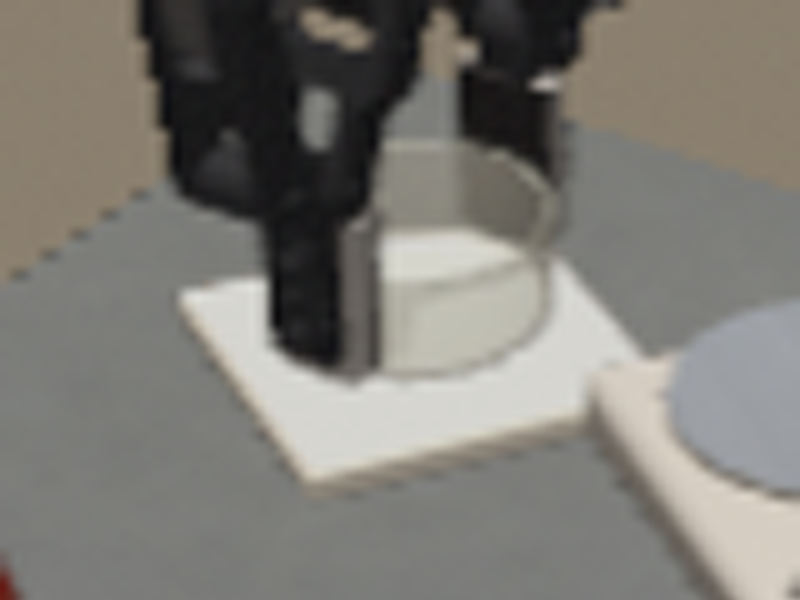

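The dish is centred over the tile: its centre is at crop column 414, the tile centre at 415. I'm lowering and releasing.

Call:
apply_moves:
  series:
    - [[0, 0, -0.1], [0, 0, 0], 40]
    - [[0, 0, -0.1], [0, 0, 0], 40]
    - [[0, 0, -0.02], [0, 0, 0], 40]
    - [[0, 0, 0], [0, 0, 0], 40]
    - [[0, 0, 0], [0, 0, 0], 40]
    - [[0, 0, 0], [0, 0, 0], 40]
    - [[0, 0, 0], [0, 0, 0], 40]
    - [[0, 0, 0], [0, 0, 0], 40]

```text
t: 17.85
tool_pos: [0.4408, -0.1904, 0.0079]
tcp_rot: [3.035, -0.81, 0.002]
wrist_force: [-2.1, 1.3, 6.4]
gripper_width: 0.0547
grasp_force: 32.3
```

Call:
apply_moves:
  series:
    - [[0, 0, 0.04], [0, 0, 0], 40]
    - [[0, 0, 0], [0, 0, 0], 58]
    - [[0, 0, 0], [0, 0, 0], 66]
    - [[0, 0, 0], [0, 0, 0], 76]
    - [[0, 0, 0], [0, 0, 0], 76]
    - [[0, 0, 0.4], [0, 0, 0], 76]
    - [[0, 0, 0.8], [0, 0, 0], 76]
    - [[0, 0, 1], [0, 0, 0], 76]

```text
t: 18.85
tool_pos: [0.4401, -0.1901, 0.0748]
tcp_rot: [-3.035, 0.81, 0.001]
wrist_force: [0.9, -0.5, -0.1]
gripper_width: 0.076
grasp_force: 0.0
```

Call:
apply_moves:
  series:
    - [[0, 0, 1], [0, 0, 0], 85]
    - [[0, 0, 1], [0, 0, 0], 85]
    - [[0, 0, 1], [0, 0, 0], 85]
    - [[0.46, -0.93, 1], [0, 0, 0], 85]
    - [[0.46, -0.93, 0], [0, 0, 0], 85]
    - [[0.46, -0.93, 0], [0, 0, 0], 85]
    - [[0.46, -0.93, 0], [0, 0, 0], 85]
    - [[0.46, -0.93, 0], [0, 0, 0], 85]

```text
t: 19.85
tool_pos: [0.5099, -0.3307, 0.1948]
tcp_rot: [3.035, -0.81, 0.001]
wrist_force: [0.6, 0.1, -0.4]
gripper_width: 0.0852
grasp_force: 0.0
```

Call:
apply_moves:
  series:
    - [[0.46, -0.93, 0], [0, 0, 0], 85]
    - [[0.46, -0.93, 0], [0, 0, 0], 85]
    - [[0.46, -0.93, 0], [0, 0, 0], 85]
    - [[0.35, -0.85, 0], [0, 0, 0], 85]
    - [[0, 0, 0], [0, 0, 0], 85]
    - [[0, 0, 0], [0, 0, 0], 85]
    - [[0, 0, 0], [0, 0, 0], 85]
    - [[0, 0, 0], [0, 0, 0], 85]

```text
t: 20.85
tool_pos: [0.5613, -0.4382, 0.1946]
tcp_rot: [3.035, -0.809, 0.001]
wrist_force: [0.1, -0.0, 0.3]
gripper_width: 0.0852
grasp_force: 0.0
```

Run:
```python
from h import *
s=readout.get_state();print(s['tool_pos'],s['tcp_rot'],s['wrist_force'])
c=cam('wrist');np.save('w9.npy',c['T']);im=viewer.grab_frame('wrist');cv2.imwrite('pics/w9.png',im);cv2.imwrite('pics/s9.png',viewer.grab_frame('side'))
hs=cv2.cvtColor(im,cv2.COLOR_BGR2HSV).astype(int);q=proj(c,[[.561,-.4394,.096]])[0];print(q)
u,v=q.astype(int)
for w in range(-75,80,6): print(w,hs[v,u+w],hs[v+w,u])
```

```text
[ 0.5613 -0.4382  0.1946] [ 3.0353 -0.8092  0.0012] [ 0.0665 -0.0093  0.2594]
[324.6538 231.101 ]
-75 [  0   0 104] [ 90   5 106]
-69 [105   5 105] [ 90   7 107]
-63 [ 90   7 106] [24 43 88]
-57 [ 60   2 107] [ 20  58 127]
-51 [ 15   6 161] [17 46 89]
-45 [ 18  26 165] [ 30   4 172]
-39 [ 15   3 163] [ 20   9 166]
-33 [ 15   6 166] [ 20   5 166]
-27 [  8   6 167] [  0   5 163]
-21 [ 27  87 193] [  8   6 169]
-15 [ 26  88 192] [ 24   8 165]
-9 [ 26  85 194] [ 25  81 186]
-3 [ 26  86 196] [ 26  86 192]
3 [ 27  76 148] [ 27  87 194]
9 [ 26  85 182] [27 54 94]
15 [ 25  87 173] [ 26  88 196]
21 [ 26  83 190] [170   4 174]
27 [ 15   6 175] [  8   6 173]
33 [150   2 170] [ 15   3 175]
39 [ 23   6 169] [  8   6 170]
45 [ 17  14 164] [ 20  30 171]
51 [ 20  13 120] [ 30   9 119]
57 [ 60   7 116] [ 15 122 128]
63 [ 40   7 110] [ 14 118 173]
69 [ 68   9 112] [ 16 115 157]
75 [ 90   5 111] [ 15 115 168]
```

The lid spans u −53..+48 and v −46..+49 about the prediction, so it's centred under the TCP. Descending and gripping the tin lid.

Call:
apply_moves:
  series:
    - [[0, 0, -0.8], [0, 0, 0], 85]
    - [[0, 0, -1], [0, 0, 0], 85]
    - [[0, 0, -1], [0, 0, 0], 85]
    - [[0, 0, -0.8], [0, 0, 0], 85]
    - [[0, 0, -0.5], [0, 0, 0], 85]
    - [[0, 0, -0.19], [0, 0, 0], 85]
    - [[0, 0, 0], [0, 0, 0], 78]
    - [[0, 0, 0], [0, 0, 0], 71]
  force: 60

```text
t: 21.95
tool_pos: [0.5618, -0.4393, 0.0667]
tcp_rot: [3.034, -0.81, 0.003]
wrist_force: [0.3, -0.7, 0.4]
gripper_width: 0.071
grasp_force: 0.0
```

Call:
apply_moves:
  series:
    - [[0, 0, 0], [0, 0, 0], 50]
    - [[0, 0, 0], [0, 0, 0], 50]
    - [[0, 0, 0], [0, 0, 0], 50]
    - [[0, 0, 0], [0, 0, 0], 50]
    - [[0, 0, 0.1], [0, 0, 0], 50]
    - [[0, 0, 0.2], [0, 0, 0], 50]
    - [[0, 0, 0.2], [0, 0, 0], 50]
    - [[0, 0, 0], [0, 0, 0], 50]

```text
t: 22.95
tool_pos: [0.5616, -0.4391, 0.0809]
tcp_rot: [3.035, -0.81, 0.002]
wrist_force: [-0.4, -0.2, -1.8]
gripper_width: 0.0632
grasp_force: 65.8
```

Call:
apply_moves:
  series:
    - [[0, 0, 0.7], [0, 0, 0], 50]
    - [[0, 0.4, 1], [0, 0, 0], 50]
    - [[-0.16, 0.9, 0.3], [0, 0, 0], 50]
    - [[-0.2, 1, 0], [0, 0, 0], 50]
    - [[-0.2, 1, 0], [0, 0, 0], 50]
    - [[-0.2, 1, 0], [0, 0, 0], 50]
    - [[-0.2, 1, 0], [0, 0, 0], 50]
    - [[-0.19, 1, -0.2], [0, 0, 0], 50]

```text
t: 23.95
tool_pos: [0.5271, -0.2493, 0.1365]
tcp_rot: [3.035, -0.81, 0.005]
wrist_force: [0.4, -0.3, -1.0]
gripper_width: 0.0627
grasp_force: 66.1
```

Call:
apply_moves:
  series:
    - [[0, 0.67, -0.7], [0, 0, 0], 50]
    - [[0, 0, -1], [0, 0, 0], 50]
    - [[0, 0, -0.8], [0, 0, 0], 50]
    - [[0, 0, -0.3], [0, 0, 0], 50]
    - [[0, 0, 0], [0, 0, 0], 50]
    - [[0, 0, 0], [0, 0, 0], 50]
    - [[0, 0, 0], [0, 0, 0], 50]
    - [[0, 0, 0], [0, 0, 0], 50]

```text
t: 24.95
tool_pos: [0.5271, -0.23, 0.0508]
tcp_rot: [3.035, -0.81, 0.002]
wrist_force: [0.1, 0.7, -1.9]
gripper_width: 0.0635
grasp_force: 66.1
```

Run:
```python
from h import *
s=readout.get_state();print(s['tool_pos'],s['wrist_force'],s['gripper_width'])
c=cam('side');a=viewer.grab_frame('side');cv2.imwrite('pics/s10.png',a);w=viewer.grab_frame('wrist');cv2.imwrite('pics/w10.png',w)
print(proj(c,[[.527,-.23,.024]]))
cv2.imwrite('pics/m10.png',np.hstack([cv2.resize(a[190:310,270:400],(433,400)),cv2.resize(w[80:420,130:430],(353,400))]))
```

```text
[ 0.5271 -0.23    0.0508] [ 0.1049  0.6757 -1.8927] 0.06354859887545981
[[330.2715 264.2188]]
```

Run:
```python
from h import *
def flood(im,seed,tol):
    g=cv2.GaussianBlur(im,(3,3),0);m=np.zeros((482,642),np.uint8)
    cv2.floodFill(g,m,seed,0,(tol,)*3,(tol,)*3,4|(255<<8)|cv2.FLOODFILL_MASK_ONLY|cv2.FLOODFILL_FIXED_RANGE)
    return cv2.fitEllipse(cv2.convexHull(big(cv2.morphologyEx(m[1:-1,1:-1],cv2.MORPH_OPEN,np.ones((3,3)))>0)))
c=cam('side')
for f in ('side0','s9'):
  for tol in (14,20):
    e=flood(cv2.imread(f'pics/{f}.png'),(326,263),tol);print(e,onz(c,e[0],.024)[0])
# dish on tile in s9 and vial
a=cv2.imread('pics/s9.png');b=cv2.imread('pics/s7.png')
d=cv2.absdiff(a,b).max(2)[225:285,250:320]>18;ys,xs=np.nonzero(d);print('dish diff box',xs.min()+250,xs.max()+250,ys.min()+225,ys.max()+225)
print(proj(c,[[.4403,-.1902,.008],[.4403,-.1902,.032]]))
```

```text
((326.76434326171875, 263.7290344238281), (19.791593551635742, 29.600799560546875), 85.70024108886719) [ 0.5203 -0.2286  0.024 ]
((326.3012390136719, 264.3753662109375), (22.52994728088379, 29.003267288208008), 81.7857894897461) [ 0.5196 -0.2309  0.024 ]
((330.0586853027344, 263.8423767089844), (18.93575668334961, 37.642364501953125), 89.36185455322266) [ 0.5265 -0.2287  0.024 ]
((330.0342712402344, 264.4307556152344), (20.94585609436035, 38.31434631347656), 90.29032135009766) [ 0.5266 -0.2308  0.024 ]
dish diff box 271 300 241 265
[[287.1789 259.242 ]
 [286.7423 248.7755]]
```

Side view: the pan is at (0.5266,−0.230), right under the tin. Lowering.

Call:
apply_moves:
  series:
    - [[0, 0, -0.2], [0, 0, 0], 50]
    - [[0, 0, -0.1], [0, 0, 0], 50]
    - [[0, 0, -0.06], [0, 0, 0], 50]
    - [[0, 0, -0.03], [0, 0, 0], 50]
    - [[0, 0, 0], [0, 0, 0], 50]
    - [[0, 0, 0], [0, 0, 0], 50]
    - [[0, 0, 0], [0, 0, 0], 50]
    - [[0, 0, 0], [0, 0, 0], 50]

```text
t: 26.05
tool_pos: [0.5266, -0.2297, 0.0402]
tcp_rot: [3.035, -0.81, 0.0]
wrist_force: [-6.2, 2.8, 8.4]
gripper_width: 0.0628
grasp_force: 67.0
```

Call:
apply_moves:
  series:
    - [[0, 0, 0.02], [0, 0, 0], 50]
    - [[0, 0, 0], [0, 0, 0], 66]
    - [[0, 0, 0], [0, 0, 0], 74]
    - [[0, 0, 0], [0, 0, 0], 85]
    - [[0, 0, 0], [0, 0, 0], 85]
    - [[0, 0, 0.5], [0, 0, 0], 85]
    - [[0, 0, 1], [0, 0, 0], 85]
    - [[0, 0, 1], [0, 0, 0], 85]

```text
t: 27.05
tool_pos: [0.5269, -0.2299, 0.1159]
tcp_rot: [3.035, -0.81, 0.001]
wrist_force: [-0.1, 0.2, -0.0]
gripper_width: 0.0846
grasp_force: 0.0
```

Call:
apply_moves:
  series:
    - [[0, 0, 1], [0, 0, 0], 85]
    - [[0.2, -1, 0.7], [0, 0, 0], 85]
    - [[0.2, -1, 0], [0, 0, 0], 85]
    - [[0.2, -1, 0], [0, 0, 0], 85]
    - [[0.2, -1, 0], [0, 0, 0], 85]
    - [[0.2, -1, 0], [0, 0, 0], 85]
    - [[0.13, -1, 0], [0, 0, 0], 85]
    - [[0, -0.95, 0], [0, 0, 0], 85]

```text
t: 28.05
tool_pos: [0.561, -0.4393, 0.1661]
tcp_rot: [3.035, -0.81, 0.002]
wrist_force: [-0.3, -0.1, -0.1]
gripper_width: 0.0852
grasp_force: 0.0
```

Call:
apply_moves:
  series:
    - [[0, 0, 0], [0, 0, 0], 85]
    - [[0, 0, 0], [0, 0, 0], 85]
    - [[0, 0, 0], [0, 0, 0], 85]
    - [[0, 0, 0], [0, 0, 0], 85]
    - [[0, 0, 0], [0, 0, 0], 85]
    - [[0, 0, 0], [0, 0, 0], 85]
    - [[0, 0, 0], [0, 0, 0], 85]
    - [[0, 0, 0], [0, 0, 0], 85]

```text
t: 29.05
tool_pos: [0.5607, -0.4383, 0.1649]
tcp_rot: [-3.035, 0.81, 0.0]
wrist_force: [0.1, 0.0, -0.0]
gripper_width: 0.0851
grasp_force: 0.0
```

Run:
```python
from h import *
s=readout.get_state();print(s['tool_pos'],s['tcp_rot'],s['wrist_force'])
c=cam('wrist');np.save('w11.npy',c['T']);im=viewer.grab_frame('wrist');cv2.imwrite('pics/w11.png',im);a=viewer.grab_frame('side');cv2.imwrite('pics/s11.png',a)
hs=cv2.cvtColor(im,cv2.COLOR_BGR2HSV).astype(int);q=proj(c,[[.561,-.4394,.051],[.460,-.373,.008]]);print(q)
u,v=q[0].astype(int)
m=box((hs[...,1]>40)&(hs[...,0]>10)&(hs[...,0]<35)&(hs[...,2]>60),u-75,v-70,u+75,v+75);m[q[1].astype(int)[1]-60:]=0
p=big(m);e=cv2.fitEllipse(cv2.convexHull(p));print(e,p.min(0),p.max(0),onz(c,e[0],.051)[0])
cv2.imwrite('pics/m11.png',np.hstack([cv2.resize(im,(480,360)),cv2.resize(a[220:370,260:400],(320,343))[:360] if 0 else cv2.resize(a[220:370,265:390],(300,360))]))
```

```text
[ 0.5607 -0.4383  0.1649] [-3.0353  0.8102  0.0001] [ 0.1275  0.0385 -0.0169]
[[323.8562 223.3606]
 [314.6486 344.7898]]
((319.8323974609375, 225.75253295898438), (103.25157928466797, 103.97022247314453), 91.75656127929688) [268 173] [372 277] [ 0.5609 -0.4363  0.051 ]
```

The cup rim fits at (0.561,−0.4365), 2 mm along the closing line from the TCP. I'm adjusting and gripping the flange.

Call:
apply_moves:
  series:
    - [[0.02, 0.05, -0.8], [0, 0, 0], 85]
    - [[0, 0, -1], [0, 0, 0], 85]
    - [[0, 0, -1], [0, 0, 0], 85]
    - [[0, 0, -1], [0, 0, 0], 85]
    - [[0, 0, -0.7], [0, 0, 0], 85]
    - [[0, 0, -0.33], [0, 0, 0], 85]
    - [[0, 0, 0], [0, 0, 0], 82]
    - [[0, 0, 0], [0, 0, 0], 76]
  force: 70

```text
t: 30.15
tool_pos: [0.562, -0.4374, 0.0219]
tcp_rot: [3.034, -0.81, 0.004]
wrist_force: [-0.3, 0.3, -0.6]
gripper_width: 0.076
grasp_force: 0.0
```

Call:
apply_moves:
  series:
    - [[0, 0, 0], [0, 0, 0], 55]
    - [[0, 0, 0], [0, 0, 0], 55]
    - [[0, 0, 0], [0, 0, 0], 55]
    - [[0, 0, 0], [0, 0, 0], 55]
    - [[0, 0, 0.1], [0, 0, 0], 55]
    - [[0, 0, 0.3], [0, 0, 0], 55]
    - [[0, 0, 0.3], [0, 0, 0], 55]
    - [[0, 0, 0], [0, 0, 0], 55]

```text
t: 31.15
tool_pos: [0.5619, -0.4372, 0.0426]
tcp_rot: [3.034, -0.81, 0.003]
wrist_force: [-0.5, 0.2, -1.8]
gripper_width: 0.0643
grasp_force: 77.2
```

Run:
```python
from h import *
s=readout.get_state();print(s['tool_pos'],s['wrist_force'],s['gripper_width'],s['grasp_force'])
im=viewer.grab_frame('wrist');a=viewer.grab_frame('side');cv2.imwrite('pics/w12.png',im);cv2.imwrite('pics/s12.png',a)
cv2.imwrite('pics/m12.png',np.hstack([cv2.resize(im,(480,360)),cv2.resize(a[220:370,270:395],(300,360))]))
```

```text
[ 0.5619 -0.4372  0.0426] [-0.4669  0.1811 -1.8262] 0.06426446830003522 77.15565098186076
```

View pics/m12.png

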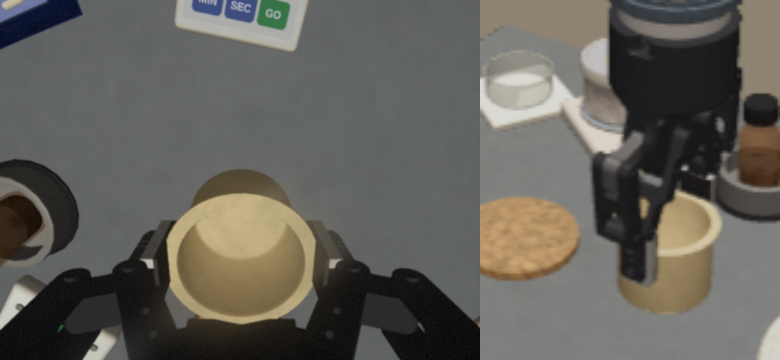

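The cup is held level and clear of the bench. The tin is on the pan, the dish on the tile and the vial in the holder. Moving to the mat.

Call:
apply_moves:
  series:
    - [[0, 0, 0.5], [0, 0, 0], 55]
    - [[-0.5, 0.31, 0.3], [0, 0, 0], 55]
    - [[-0.7, 0.43, 0], [0, 0, 0], 55]
    - [[-0.7, 0.43, 0], [0, 0, 0], 55]
    - [[-0.7, 0.43, 0], [0, 0, 0], 55]
    - [[-0.5, 0.31, 0], [0, 0, 0], 55]
    - [[-0.3, 0.19, -0.2], [0, 0, 0], 55]
    - [[0, 0, -0.3], [0, 0, 0], 55]

```text
t: 32.25
tool_pos: [0.4594, -0.374, 0.0504]
tcp_rot: [3.035, -0.81, 0.002]
wrist_force: [-0.2, 0.3, -1.4]
gripper_width: 0.0638
grasp_force: 77.3
```

Call:
apply_moves:
  series:
    - [[0, 0, -0.3], [0, 0, 0], 55]
    - [[0, 0, -0.2], [0, 0, 0], 55]
    - [[0, 0, 0], [0, 0, 0], 55]
    - [[0, 0, 0], [0, 0, 0], 55]
    - [[0, 0, 0], [0, 0, 0], 55]
    - [[0, 0, 0], [0, 0, 0], 55]
    - [[0, 0, 0], [0, 0, 0], 55]
    - [[0, 0, 0], [0, 0, 0], 55]

```text
t: 33.25
tool_pos: [0.4593, -0.3738, 0.0352]
tcp_rot: [3.035, -0.81, 0.0]
wrist_force: [-0.2, -0.3, -1.5]
gripper_width: 0.0642
grasp_force: 77.3
```

Run:
```python
from h import *
s=readout.get_state();print(s['tool_pos'],s['wrist_force'])
c=cam('side');a=viewer.grab_frame('side');cv2.imwrite('pics/s13.png',a)
hs=cv2.cvtColor(cv2.imread('pics/s9.png'),cv2.COLOR_BGR2HSV).astype(int)
p=big(box((hs[...,1]>90)&(hs[...,0]<25)&(hs[...,2]>80),245,290,322,345));e=cv2.fitEllipse(p);print('mat side',e[:2],onz(c,e[0],.008)[0])
for f,B,lo in (('s13',(240,260,335,345),40),('s11',(305,290,385,380),40)):
    h2=cv2.cvtColor(cv2.imread(f'pics/{f}.png'),cv2.COLOR_BGR2HSV).astype(int)
    m=box((h2[...,1]>lo)&(h2[...,0]>17)&(h2[...,0]<30)&(h2[...,2]>60),*B)
    for v in range(B[1],B[3],5):
        x=np.nonzero(m[v])[0]
        if len(x): print(f,v,x.min(),x.max(),len(x))
print(h2[340,347],h2[316,285])
print(proj(c,[[*s['tool_pos'][:2],.017],[*s['tool_pos'][:2],.068],[.459,-.3735,.008]]))
```

```text
[ 0.4593 -0.3738  0.0352] [-0.1549 -0.2674 -1.5215]
mat side ((285.3280944824219, 318.978515625), (33.740596771240234, 50.378089904785156)) [ 0.4582 -0.3789  0.008 ]
s13 280 272 298 18
s13 285 269 304 30
s13 290 277 304 28
s13 295 278 302 25
s13 300 278 302 25
s13 305 279 302 24
s13 310 279 302 24
s13 315 268 302 35
s13 320 270 297 28
s11 310 335 357 23
s11 315 327 365 39
s11 320 324 369 46
s11 325 324 369 46
s11 330 327 367 41
s11 335 327 365 39
s11 340 327 365 39
s11 345 327 365 39
s11 350 328 364 37
s11 355 331 361 31
s11 360 343 351 9
[ 19  96 152] [ 16 109 192]
[[286.1176 312.7797]
 [284.9548 287.3369]
 [286.1533 316.9902]]
```

Side view: the cup is at column 283.6 and the mat centre at 285.3, so the cup is about 2.5 mm short in x. I'm correcting and lowering.

Call:
apply_moves:
  series:
    - [[0.08, -0.02, 0], [0, 0, 0], 55]
    - [[0, 0, -0.1], [0, 0, 0], 55]
    - [[0, 0, -0.06], [0, 0, 0], 55]
    - [[0, 0, -0.04], [0, 0, 0], 55]
    - [[0, 0, 0], [0, 0, 0], 55]
    - [[0, 0, 0], [0, 0, 0], 55]
    - [[0, 0, 0], [0, 0, 0], 55]
    - [[0, 0, 0], [0, 0, 0], 55]

```text
t: 34.3
tool_pos: [0.4625, -0.3748, 0.0311]
tcp_rot: [3.034, -0.81, 0.004]
wrist_force: [-0.3, 0.9, 6.4]
gripper_width: 0.0639
grasp_force: 77.7
```

Contact made (6 N), so I'm releasing and retreating straight up, then clear.

Call:
apply_moves:
  series:
    - [[0, 0, 0.02], [0, 0, 0], 55]
    - [[0, 0, 0], [0, 0, 0], 68]
    - [[0, 0, 0], [0, 0, 0], 77]
    - [[0, 0, 0], [0, 0, 0], 85]
    - [[0, 0, 0], [0, 0, 0], 85]
    - [[0, 0, 0], [0, 0, 0], 85]
    - [[0, 0, 0.5], [0, 0, 0], 85]
    - [[0, 0, 1], [0, 0, 0], 85]

```text
t: 35.3
tool_pos: [0.461, -0.3738, 0.0745]
tcp_rot: [-3.034, 0.81, 0.004]
wrist_force: [0.5, -0.6, 0.3]
gripper_width: 0.0849
grasp_force: 0.0
```

Call:
apply_moves:
  series:
    - [[0, 0, 1], [0, 0, 0], 85]
    - [[0, 0, 1], [0, 0, 0], 85]
    - [[0, 0, 1], [0, 0, 0], 85]
    - [[0, 0, 1], [0, 0, 0], 85]
    - [[0, 0, 0.7], [0, 0, 0], 85]
    - [[0, 0, 0], [0, 0, 0], 85]
    - [[0, 0, 0], [0, 0, 0], 85]
    - [[0, 0, 0], [0, 0, 0], 85]

```text
t: 36.3
tool_pos: [0.4613, -0.3741, 0.2142]
tcp_rot: [-3.034, 0.81, 0.003]
wrist_force: [0.4, -0.4, -0.4]
gripper_width: 0.0853
grasp_force: 0.0
```

Run:
```python
from h import *
s=readout.get_state();print(s['tool_pos'],s['wrist_force'])
c=cam('wrist');im=viewer.grab_frame('wrist');cv2.imwrite('pics/w14.png',im);cs=cam('side');a=viewer.grab_frame('side');cv2.imwrite('pics/s14.png',a)
h=cv2.cvtColor(im,cv2.COLOR_BGR2HSV).astype(int);q=proj(c,[.4615,-.3745,.059])[0];print(q)
m=(h[...,0]<30)&(h[...,1]>40)&(h[...,2]>60);u,v=q.astype(int);p=big(box(m,u-90,v-90,u+90,v+90));print('cup+mat',cv2.fitEllipse(p))
b=(h[...,1]<80)|(h[...,0]>17)
h=cv2.cvtColor(a,cv2.COLOR_BGR2HSV).astype(int)
m=box((h[...,1]>40)&(h[...,0]>17)&(h[...,0]<30)&(h[...,2]>60),240,265,335,345)
for v in range(280,335,6):
    x=np.nonzero(m[v])[0];y=np.nonzero(box((h[...,1]>80)&(h[...,0]<25),240,265,335,345)[v])[0]
    print(v,*( (x.min(),x.max()) if len(x) else ()),'|',*((y.min(),y.max()) if len(y) else ()))
r0=cv2.imread('pics/side0.png')
for f in (r0,a):
    g=cv2.cvtColor(f,cv2.COLOR_BGR2HSV).astype(int);p=big(box((g[...,1]>120)&((g[...,0]<8)|(g[...,0]>170)),210,260,260,315));print('bulb',cv2.boundingRect(p))
# tin lid and vial in side view
print('exp pan/tin',proj(cs,[[.5267,-.2297,.024],[.5267,-.2297,.069],[.6265,-.3075,.080]]))
d=cv2.absdiff(a,cv2.imread('pics/s9.png')).max(2)[200:290,300:370]>20;ys,xs=np.nonzero(d);print('tin box',xs.min()+300,xs.max()+300,ys.min()+200,ys.max()+200)
```

```text
[ 0.4613 -0.3741  0.2142] [ 0.3851 -0.361  -0.4339]
[322.886  208.4212]
cup+mat ((322.45062255859375, 201.21726989746094), (96.58390808105469, 105.03571319580078), 8.648239135742188)
280 282 291 | 240 244
286 268 305 | 240 300
292 264 307 | 240 302
298 266 304 | 240 297
304 269 304 | 269 303
310 269 303 | 264 308
316 270 304 | 261 310
322 272 300 | 261 310
328 | 263 306
334 | 271 297
bulb (225, 269, 23, 35)
bulb (225, 269, 23, 35)
exp pan/tin [[330.1183 264.1301]
 [330.2517 243.399 ]
 [387.766  261.9935]]
tin box 300 369 200 289
```

Run:
```python
from h import *
a=cv2.imread('pics/s11.png');b=cv2.imread('pics/s7.png');w=cv2.imread('pics/s14.png')
for n,f in (('s11',a),('s14',w)):
    d=cv2.absdiff(f,cv2.imread('pics/s9.png')).max(2)>25
    d[:, :300]=0;d[:,365:]=0
    for v in range(228,282,5):
        x=np.nonzero(d[v])[0];print(n,v,(x.min(),x.max(),len(x)) if len(x) else '')
g=cv2.cvtColor(w,cv2.COLOR_BGR2HSV).astype(int)
k=box(g[...,2]<45,370,245,405,300)
p=big(k&(np.arange(480)[:,None]<280));print('vial cap',cv2.boundingRect(p))
print('vial same since release:',cv2.absdiff(w,cv2.imread('pics/s5.png')).max(2)[240:310,370:410].mean(),'dish:',cv2.absdiff(w,cv2.imread('pics/s9.png')).max(2)[235:280,260:305].mean())
```

```text
s11 228 (np.int64(312), np.int64(364), 30)
s11 233 (np.int64(312), np.int64(364), 29)
s11 238 (np.int64(312), np.int64(343), 19)
s11 243 (np.int64(312), np.int64(346), 23)
s11 248 (np.int64(314), np.int64(344), 30)
s11 253 (np.int64(313), np.int64(345), 27)
s11 258 (np.int64(314), np.int64(345), 32)
s11 263 (np.int64(313), np.int64(345), 33)
s11 268 (np.int64(316), np.int64(343), 28)
s11 273 
s11 278 
s14 228 (np.int64(324), np.int64(340), 17)
s14 233 (np.int64(324), np.int64(340), 17)
s14 238 (np.int64(316), np.int64(343), 28)
s14 243 (np.int64(312), np.int64(346), 35)
s14 248 (np.int64(314), np.int64(344), 31)
s14 253 (np.int64(313), np.int64(345), 22)
s14 258 (np.int64(314), np.int64(345), 32)
s14 263 (np.int64(313), np.int64(345), 33)
s14 268 (np.int64(315), np.int64(343), 29)
s14 273 
s14 278 
vial cap (380, 259, 14, 14)
vial same since release: 1.5382142857142858 dish: 1.2
```

The tin is upright on the pan (columns 313–345, expected centre 330), and the vial, dish and bulb have not moved since placing. Handing in.

```bash
python3 -c "
from bench import bot
print(bot.sign_off())"
```

```text
the job is handed in; nothing more can be done
None
```

I took the stack apart and handed the job in at about 36 s: the vial is in the holder, the dish on the tile, the tin on the balance pan and the cup on the cork mat, each upright and by the cameras within about 3 mm of centre; the bulb was not moved.

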